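# Put away the bar things on the pantry counter

### The arm

A 6-joint arm with a two-finger parallel gripper is mounted at the origin on the work surface. World frame = base frame: x ahead of the robot, y to its left, z up, the work surface at z = 0. Lengths are in m, angles in rad, forces in N, time in s.
With the tool pointing down it reaches from about 0.375 to 0.975 m from the base axis. Payload 3.8 kg.
Tool frame: the origin (TCP) lies at the very end of the fingers, on their centre line; the grasp point (between the pads) lies bot.hold_point_z behind it (bot.hold_point_z is the distance from the TCP to the grasp point, in m); z points along the fingers, y is the line along which they close (so a half turn about z gives the same grasp; the last joint's range is limited). The gripper opens to 85 mm and grips with 20 to 120 N. Pads are 22 mm wide; open, the fingers measure 114 mm over their backs; the gripper's body (76 mm by 85 mm) begins 54 mm behind the grasp point. The pads swing forward as they close: fully open they stand 13 mm farther back than shut.
Start: joints at [1.098, 0.264, 1.604, -0, 1.274, -0.037], TCP at [0.285, 0.612, 0.231] pointing down, gripper open.
Joint ranges: [-2.63, 2.63], [-0.94, 2.18], [0.31, 2.57], [-1.31, 4.45], [0, 2.66], [-2.55, 2.55]. Speed limits (rad/s): [2.57, 2.57, 3.14, 3.14, 3.14, 3.14].

### API

Orientations are given as a rotation vector (axis times angle).
In Python, from workcell import bot, camrig, sensors gives the robot as it stands (bot), with the cameras (camrig) and the readings (sensors).
- The arm moves only by the tool jog_arm, called after ">>>" in YAML: its name, and indented under it one key for each argument. Schema: {"type":"object","properties":{"rows":{"type":"array","items":{"type":"object","properties":{"x":{"type":"number"},"y":{"type":"number"},"z":{"type":"number"},"twist":{"type":"number"}},"additionalProperties":false},"minItems":1,"maxItems":5},"jaw":{"type":"number"},"grip_n":{"type":"number"},"only":{"type":"string"},"quiet":{"type":"boolean"},"lines":{"type":"string"}},"required":["rows"],"additionalProperties":false}. rows is a list of rows, 1 to 5 of them, each an object with the fields x, y, z (the shift in shares of the most that a row can go, 1 being 62.5 mm), twist (a turn about the tool's z in fractions of the full range, 1 being pi rad); a field left out counts as zero; each row shifts and turns the commanded pose from where the row before left it, along the tool's axes as they then stand; what a row does not reach is not made up. A row lasts 1/8 s, in which the tool goes at most 0.0625 m and 0.188 rad, less where a joint would pass 70% of its speed; a pose out of reach is approached as far as the arm can. jaw is the opening from 0.0 (shut) to 1.0 (fully open), set as the call begins (left out keeps the last). The fingers move at their own pace and stop on an object; grip_n is the grip in N (left out, the last holds). Time passes only in rows, so rows that do not move let the fingers close. The tool returns the time, the measured TCP pose, the force, the opening and the grip force at its end. only (a regular expression) keeps the lines of the reply that match it, lines (a string "A,B") keeps lines A to B, and quiet returns only ok. A shift or turn number past 1, either way, is cut back to 1. Input that does not fit is refused with a message, and nothing moves.
- sensors.read_state(): the state, without advancing time (a new reading comes with each control period).
- camrig.read_camera(name): name is "side" or "top" or "wrist"; returns the picture (400x640x3 uint8, red, green, blue); there is no depth.
- camrig.camera_info(name): a dict with "intrinsics" (3x3 intrinsics, pixels), "extrinsics" (4x4, takes a point from camera to world coordinates). Camera axes: x right, y down, z forward; pixel columns grow to the right and rows downward; lengths in m; the calibration is good to about 2 mm. The wrist camera is an equidistant fisheye: a pixel r from the principal point sees the ray r / f radians off the axis. A picture is of the moment at which its call begins: read the wrist's pose just before it. camera_info takes no time and is no camera call; for the wrist camera it gives the pose at the moment of the call.
- bot.finish_job(): hands the job in; it is judged then, once.
The state is a dict: "time": time; "q": joint angles; "joint_vel": joint speeds; "joint_torque": joint torques, N m; "tool_pos": TCP position; "tcp_rot": TCP orientation; "wrist_force": force on the tool from outside, world axes, zero at the start; "torque": the same for the moment, N m; "width": opening from 0.0 (shut) to 1.0 (fully open); "grip_force": force on a finger pad.
Only numpy, scipy, OpenCV 4.12 (cv2) and the standard library are available. Lean on these libraries where they do the work, as an engineer would, in place of code of your own. Each camera call takes 0.05 s, during which the arm holds its last target. There are 200 camera calls.

### The job

Sort the small bar things into their wooden trays: both napkin rings into the round dish, both bottle stoppers into the long tray, and the jigger into the square tray. Set each down upright, the same way up as it stands now, flat on its tray's floor with nothing stacked or leaning on a rim. Leave the tonic bottle and the tumbler where they stand.

Things in the scene. Friction and masses are not known exactly. Their poses are not given: they have to be found in the camera images.
- ring1: plain steel napkin ring standing on end: an open tube, outer diameter 44 mm, inner 37 mm, 36 mm tall, about 60 g. Origin: centre of its lower end; z up along its axis. It starts on the counter in the near row of small things.
- ring2: plain steel napkin ring standing on end: an open tube, outer diameter 44 mm, inner 37 mm, 36 mm tall, about 60 g. Origin: centre of its lower end; z up along its axis. It starts on the counter in the near row of small things. Same as ring1.
- stopper1: bottle stopper standing on its flat steel head: a steel disc 34 mm in diameter and 13 mm high at the bottom, above it a black rubber plug 21 mm in diameter (thin ribs to 23 mm), 60 mm tall in all, about 80 g. Origin: centre of the underside of the steel disc; z up along the plug. It starts on the counter in the near row.
- stopper2: bottle stopper standing on its flat steel head: a steel disc 34 mm in diameter and 13 mm high at the bottom, above it a black rubber plug 21 mm in diameter (thin ribs to 23 mm), 60 mm tall in all, about 80 g. Origin: centre of the underside of the steel disc; z up along the plug. It starts on the counter in the near row. Same as stopper1.
- jigger: steel jigger (double-ended bar measure, waisted) standing on its smaller cup: lower cup 38 mm in diameter and 20 mm high, waist 20 mm in diameter at about 36 mm, upper cup open at the top, straight-sided, 42 mm in diameter from 45 to 72 mm height; 72 mm tall, about 120 g. Origin: centre of its underside; z up along its axis. It starts on the counter in the near row.
- round_dish: round shallow cork-lined wooden dish for the two napkin rings, outer diameter 132 mm, inner diameter 124 mm. It is fixed to the counter and of the same wood as the other trays. The inner floor lies 5 mm and the top of the rim 14 mm above the counter. Origin: centre of its underside, on the counter; z up.
- long_tray: long rectangular shallow cork-lined wooden tray for the two stoppers, 130 x 74 mm outside, 120 x 64 mm inside, walls 5 mm. It is fixed to the counter and of the same wood as the other trays. The inner floor lies 5 mm and the top of the rim 14 mm above the counter. Origin: centre of its underside, on the counter; z up, x along its length, y across it.
- square_tray: small square shallow cork-lined wooden tray for the jigger, 80 x 80 mm outside, 70 x 70 mm inside, walls 5 mm. It is fixed to the counter and of the same wood as the other trays. The inner floor lies 5 mm and the top of the rim 14 mm above the counter. Origin: centre of its underside, on the counter; z up, x and y parallel to its sides.
- tonic_bottle: bystander: green glass bottle with a paper label, 60 mm in diameter, 190 mm tall, loose, standing at one side of the work. Origin: centre of its underside; z up. Not to be moved.
- tumbler: bystander: clear glass tumbler, 76 mm across its mouth, 85 mm tall, loose, standing at the other side. Origin: centre of its underside; z up. Not to be moved.

How it is judged:
At the end, for the whole second after the job is handed in: Rings within 43 mm of the dish's centre, stoppers within 46 mm along and 18 mm across of the long tray's, the jigger within 16 mm each way of the square tray's; each with its underside within 4 mm of the inner floor, upright within 0.12 rad, at rest (0.02 m/s, 0.2 rad/s) (z of ring1 in the frame of round_dish between 0.001 and 0.009 m and angle between each of ring1, stopper1, ring2, stopper2, jigger's own z axis and vertical below 0.12 rad and linear speed of each of ring1, stopper1, ring2, stopper2, jigger below 0.02 m/s and angular speed of each of ring1, stopper1, ring2, stopper2, jigger below 0.2 rad/s and horizontal distance between each of ring1, ring2 and round_dish below 0.043 m and z of stopper1 in the frame of long_tray between 0.001 and 0.009 m and x of stopper1 in the frame of long_tray between -0.046 and 0.046 m and y of stopper1 in the frame of long_tray between -0.018 and 0.018 m and z of ring2 in the frame of round_dish between 0.001 and 0.009 m and z of stopper2 in the frame of long_tray between 0.001 and 0.009 m and x of stopper2 in the frame of long_tray between -0.046 and 0.046 m and y of stopper2 in the frame of long_tray between -0.018 and 0.018 m and z of jigger in the frame of square_tray between 0.001 and 0.009 m and x of jigger in the frame of square_tray between -0.016 and 0.016 m and y of jigger in the frame of square_tray between -0.016 and 0.016 m); the robot touches nothing.
It fails at once if the tonic bottle or the tumbler is moved by more than 30 mm or tipped by more than 0.3 rad (distance of any of tonic_bottle, tumbler from where it was at the start of the episode above 0.03 m or angle between any of tonic_bottle, tumbler's own z axis and vertical above 0.3 rad).
It also fails if it takes over 128 s, if anything falls off the work surface, if the arm or the gripper's body presses on something with over 40 N, if the wrist force passes 120 N, or if a joint passes its speed limit or range.

## Working session

There is one attempt and no reset: what is moved stays moved. The work goes in short steps, Python scripts to look and compute and a tool call to move; the robot and the scene stay as the last step left them, time stands still between calls to the robot, and variables do not carry over. Pictures are saved under pics/ and viewed, at most 14 in all, crops included, and the job is handed in when it is done.

```bash
ls; mkdir -p pics
```

Run:
```python
from workcell import bot, camrig, sensors
import cv2
for n in ("top","side","wrist"):
    i=camrig.camera_info(n);print(n,i["intrinsics"],i["extrinsics"])
    cv2.imwrite(f"pics/{n}0.png",camrig.read_camera(n)[:,:,::-1])
print(bot.hold_point_z,sensors.read_state())
```

```text
pics
workcell.py
top [[376.86863112   0.         316.31667154]
 [  0.         376.86863112 192.0671703 ]
 [  0.           0.           1.        ]] [[ 0.0024444  -0.9961231   0.08793637  0.41079496]
 [-0.99976305 -0.00433646 -0.02133166  0.01316443]
 [ 0.02163029 -0.08786339 -0.99589766  1.29500389]
 [ 0.          0.          0.          1.        ]]
side [[515.60777777   0.         317.11417706]
 [  0.         515.60777777 195.44571194]
 [  0.           0.           1.        ]] [[ 0.79158715 -0.4392301   0.42481373 -0.07562177]
 [-0.6110454  -0.5648353   0.5546031  -0.79266403]
 [-0.00364858 -0.69859716 -0.7155059   1.04798764]
 [ 0.          0.          0.          1.        ]]
wrist [[309.70691629   0.         318.47955458]
 [  0.         309.70691629 195.38150083]
 [  0.           0.           1.        ]] [[ 0.42233668  0.87467669  0.23784956  0.22453433]
 [ 0.90643673 -0.40694477 -0.11299737  0.63956713]
 [-0.00204453  0.26331851 -0.96470678  0.37180754]
 [ 0.          0.          0.          1.        ]]
0.0187 {'time': 0.15, 'q': array([ 1.09809336e+00,  2.64570840e-01,  1.60512344e+00,  1.38356331e-05,
        1.27370633e+00, -3.68952237e-02]), 'joint_vel': array([-0.00090082, -0.00307957, -0.00314726,  0.0001539 , -0.00166192,
       -0.00201375]), 'joint_torque': array([ 1.55182261e-04, -5.15906417e+01, -3.67958593e+01,  1.17608060e-04,
        7.97030196e-03, -2.69958844e-05]), 'tool_pos': array([0.28466768, 0.61137543, 0.23022018]), 'tcp_rot': array([-6.79065298e-01, -3.06684264e+00,  2.74260307e-03]), 'wrist_force': array([0.54067484, 0.04030806, 0.7612746 ]), 'torque': array([ 0.0038145 , -0.00142373,  0.04567692]), 'grip_force': 0.0, 'width': 0.998943033930504}
```

View pics/top0.png

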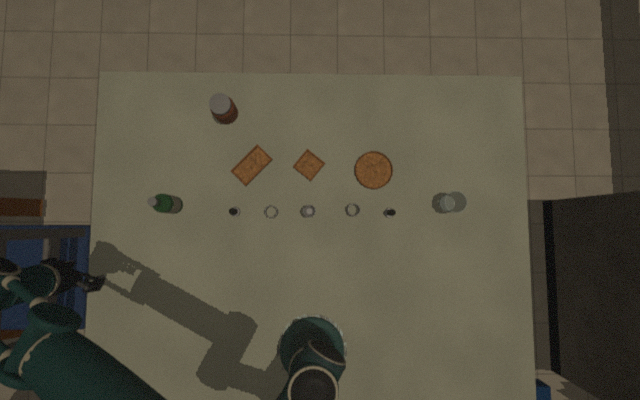

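View pics/side0.png

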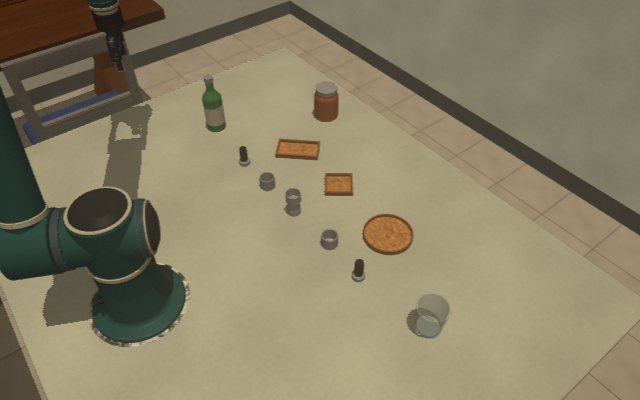

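The top view shows, left to right: stopper (233,211), ring (271,211), jigger (307,211), ring (352,210), stopper (390,212). The long tray is at about (252,165), the square tray at (309,165) and the dish at (374,170). The side view shows the same row running from (244,156) to (359,270). I'll enlarge both to read them more closely.

Run:
```python
import cv2
a=cv2.imread("pics/top0.png")[140:225,220:410]; cv2.imwrite("pics/topc.png",cv2.resize(a,None,fx=4,fy=4,interpolation=cv2.INTER_CUBIC))
a=cv2.imread("pics/side0.png")[130:290,225:425]; cv2.imwrite("pics/sidec.png",cv2.resize(a,None,fx=3.7,fy=3.7,interpolation=cv2.INTER_CUBIC))
```

```text
(no output)
```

View pics/topc.png

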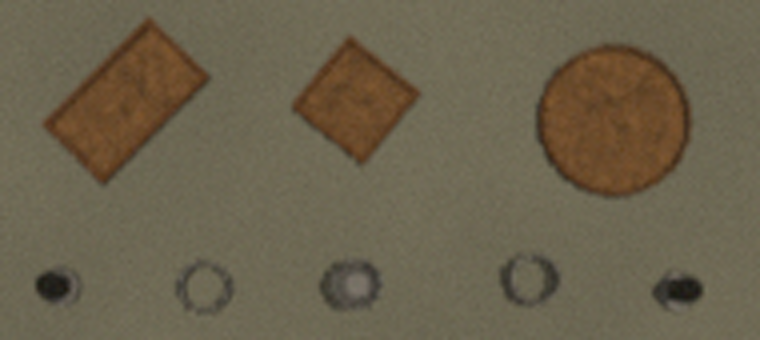

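View pics/sidec.png

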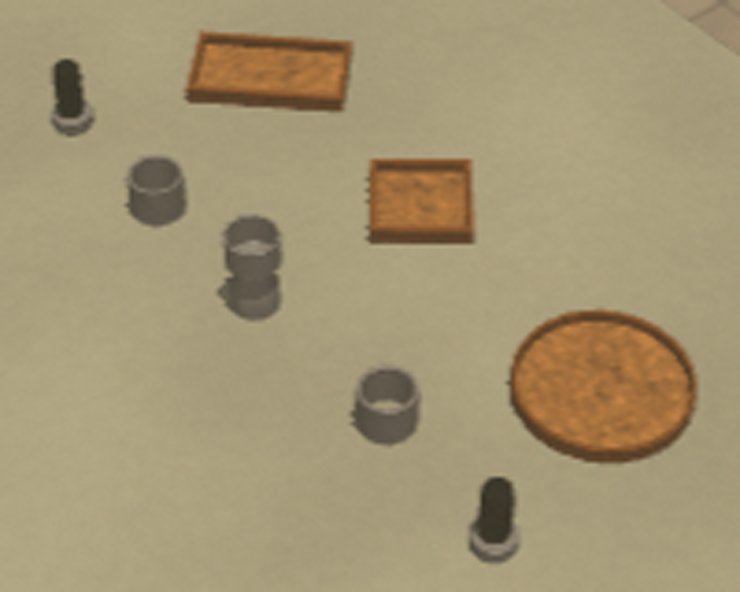

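The enlarged crops give tops and rims clearly. Next I triangulate the matching points.

Create h.py:
```python
import numpy as np, cv2
from workcell import bot, camrig, sensors
def ray(info,uv):
    K,T=info["intrinsics"],info["extrinsics"]
    d=np.array([(uv[0]-K[0,2])/K[0,0],(uv[1]-K[1,2])/K[1,1],1.])
    if info.get("fish"):
        r=np.hypot(*d[:2]); d=np.r_[d[:2]/r*np.sin(r),np.cos(r)] if r>1e-9 else d
    d=T[:3,:3]@d; return T[:3,3],d/np.linalg.norm(d)
def tri(rays):
    A=sum(np.eye(3)-np.outer(d,d) for o,d in rays); b=sum((np.eye(3)-np.outer(d,d))@o for o,d in rays)
    p=np.linalg.solve(A,b); e=[np.linalg.norm(np.cross(p-o,d)) for o,d in rays]; return p,max(e)
def onz(r,z): o,d=r; return o+d*(z-o[2])/d[2]
def state():
    s=sensors.read_state(); R=cv2.Rodrigues(s["tcp_rot"])[0]; return s,R
def to(tx,ty,tz,yaw=None):
    """rows: offset in tool axes to target TCP; yaw = world angle of tool y (mod pi)"""
    s,R=state(); d=R.T@(np.array([tx,ty,tz])-s["tool_pos"]); out="tcp %s tool d %s"%(s["tool_pos"].round(4),d.round(4))
    ya=np.arctan2(R[1,1],R[0,1]); out+=" yaw %.3f q6 %.2f"%(ya,s["q"][5])
    if yaw is not None:
        t=-(yaw-ya); t=(t+np.pi/2)%np.pi-np.pi/2; out+=" turn %.3f"%t
    print(out)
```

Create tr.py:
```python
from h import *
t,s=camrig.camera_info("top"),camrig.camera_info("side")
P={"A plug":((49,285),(66,66)),"A disc":((62,286),(72,115)),"B ring":((203,286),(157,173)),"jig":((351,285),(252,233)),
"C ring":((529,279),(388,387)),"D plug":((686,290),(497,487)),"D disc":((677,291),(495,538)),
"L1":((149,18),(200,34)),"L2":((210,76),(352,42)),"L3":((104,185),(345,100)),"L4":((44,125),(188,93)),
"S1":((349,38),(371,160)),"S2":((419,95),(472,160)),"S3":((361,163),(473,234)),"S4":((293,106),(370,234)),"dish":((614,120),(603,382))}
for k,(a,b) in P.items():
    ra=ray(t,(a[0]/4+220-.4,a[1]/4+140-.4)); rb=ray(s,(b[0]/3.7+225-.4,b[1]/3.7+130-.4))
    p,e=tri([ra,rb]); print(k,p.round(4),round(e,4))
```

```bash
python3 tr.py
```

```text
A plug [0.4568 0.2616 0.0629] 0.0003
A disc [0.4571 0.2616 0.0106] 0.0013
B ring [0.4581 0.1388 0.037 ] 0.0005
jig [0.459  0.015  0.0695] 0.0017
C ring [ 0.4659 -0.1342  0.0326] 0.0016
D plug [ 0.4555 -0.2602  0.059 ] 0.0009
D disc [ 0.4558 -0.2635  0.0068] 0.0
L1 [0.6212 0.2086 0.0656] 0.061
L2 [0.6314 0.1273 0.0853] 0.0066
L3 [0.5958 0.1867 0.0062] 0.0654
L4 [ 0.6     0.2996 -0.0676] 0.0082
S1 [0.6342 0.0366 0.0368] 0.0375
S2 [ 0.614  -0.0409  0.0929] 0.0047
S3 [ 0.5967 -0.0157  0.0035] 0.0391
S4 [ 0.6231  0.073  -0.0787] 0.0053
dish [ 0.603  -0.2103  0.0099] 0.0001
```

Create tr2.py:
```python
from h import *
t,s=camrig.camera_info("top"),camrig.camera_info("side")
T={"L1":(149,18),"L2":(210,76),"L3":(104,185),"L4":(44,125),"S1":(349,38),"S2":(419,95),"S3":(361,163),"S4":(293,106)}
S={"L4":(200,34),"L1":(352,42),"L2":(345,101),"L3":(188,94),"S4":(371,160),"S1":(472,160),"S2":(473,234),"S3":(370,234)}
Q={}
for k in T:
    a,b=T[k],S[k]
    ra=ray(t,(a[0]/4+220-.4,a[1]/4+140-.4)); rb=ray(s,(b[0]/3.7+225-.4,b[1]/3.7+130-.4))
    p,e=tri([ra,rb]); Q[k]=p; print(k,p.round(4),round(e,4))
for c in "LS":
    q=np.array([Q[c+i] for i in "1234"]); print(c,q.mean(0).round(4))
    for i in range(4):
        d=q[i]-q[i-1]; print("  edge",np.linalg.norm(d[:2]).round(4),round(np.arctan2(d[1],d[0])%np.pi,3))
print("bottle base",onz(ray(t,(172,204)),0),"tumbler",onz(ray(t,(455,203)),0))
```

```bash
python3 tr2.py; python3 -c "
from h import *
to(.4568,.2616,.10,0)"
```

```text
L1 [0.6884 0.1903 0.0161] 0.0003
L2 [0.6393 0.1374 0.0133] 0.0008
L3 [0.5451 0.2269 0.0098] 0.0007
L4 [0.5947 0.2786 0.0149] 0.0005
S1 [0.6731 0.018  0.016 ] 0.0013
S2 [ 0.6241 -0.0421  0.0116] 0.0006
S3 [0.5646 0.008  0.0087] 0.0001
S4 [0.6123 0.0667 0.0154] 0.0005
L [0.6169 0.2083 0.0135]
  edge 0.1287 2.386
  edge 0.0722 0.823
  edge 0.1299 2.382
  edge 0.0717 0.806
S [0.6185 0.0126 0.0129]
  edge 0.0779 2.467
  edge 0.0776 0.887
  edge 0.0778 2.442
  edge 0.0756 0.888
bottle base [0.48211922 0.4779126  0.        ] tumbler [ 0.4891613 -0.4958995  0.       ]
tcp [0.2847 0.6114 0.2302] tool d [-0.3037 -0.2442  0.1306] yaw 1.135 q6 -0.04 turn 1.135
```

Triangulated heights agree with the text: ring about 36, stopper about 60, jigger about 70 and rim about 14 mm. First stopper A (left).

The rows are not in the units I measure in: shifts go in shares of 62.5 mm and turns go in shares of pi rad. I convert before sending: -0.04 m is -0.64, -0.032 m is -0.512.

>>> jog_arm:
  rows:
    - {"x": -0.64, "y": -0.512}
    - {"x": -0.64, "y": -0.512}
    - {"x": -0.64, "y": -0.512}
    - {"x": -0.64, "y": -0.512, "z": 0.16}
    - {"x": -0.64, "y": -0.512, "z": 0.16}
  jaw: 1.0
  grip_n: 40

```text
time: 0.78
tool_pos: [0.3992, 0.3809, 0.211]
tcp_rot: [0.679, 3.067, 0.0]
wrist_force: [1.8, 1.0, 0.1]
width: 1.001
grip_force: 0.0
```

>>> jog_arm:
  rows:
    - {"x": -0.64, "y": -0.512, "z": 0.32}
    - {"x": -0.64, "y": -0.512, "z": 0.32}
    - {"z": 0.16, "twist": 0.0509}
    - {"z": 0.16, "twist": 0.0509}
    - {}

```text
time: 1.4
tool_pos: [0.4434, 0.2898, 0.1501]
tcp_rot: [-1.157, -2.919, 0.003]
wrist_force: [-0.1, -0.4, 0.5]
width: 0.998
grip_force: 0.0
```

```bash
python3 -c "
from h import *
to(.4568,.2616,.020,.813)
cv2.imwrite('pics/w1.png',camrig.read_camera('wrist')[:,:,::-1])"
```

```text
tcp [0.4434 0.2898 0.1501] tool d [-0.0292 -0.011   0.1301] yaw 0.816 q6 -0.28 turn 0.003
```

View pics/w1.png

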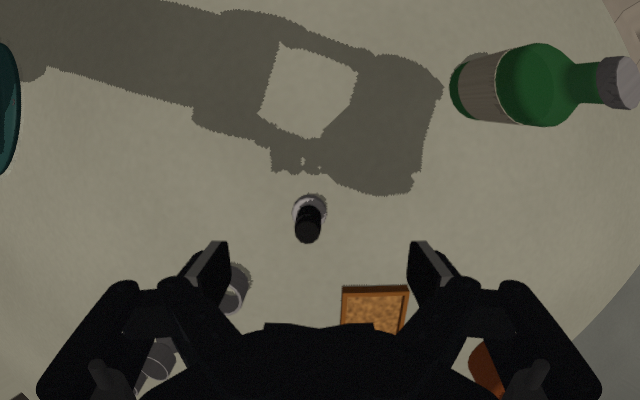

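The wrist view shows stopper A with its plug top at about (308,232), between the fingers. I check that against the estimate.

In the tool's units: 0.03 m is 0.48, -0.0146 m is -0.2336.

```bash
python3 -c "
from h import *
i=camrig.camera_info('wrist');i['fish']=1
print(onz(ray(i,(308,232)),.06),onz(ray(i,(310,207)),.013))"
```

```text
[0.45815867 0.26508807 0.06      ] [0.45370168 0.26980949 0.013     ]
```

>>> jog_arm:
  rows:
    - {"x": -0.2336, "y": -0.088, "z": 0.48}
    - {"x": -0.2336, "y": -0.088, "z": 0.48}
    - {"z": 0.48}
    - {"z": 0.48}
    - {"z": 0.16}

```text
time: 2.08
tool_pos: [0.4567, 0.2623, 0.0199]
tcp_rot: [-1.155, -2.92, 0.003]
wrist_force: [-0.6, -0.1, 1.1]
width: 1.0
grip_force: 0.0
```

>>> jog_arm:
  rows:
    - {}
    - {}
    - {}
    - {}
  jaw: 0.0
  grip_n: 40

```text
time: 2.58
tool_pos: [0.4588, 0.2631, 0.0224]
tcp_rot: [1.158, 2.919, 0.002]
wrist_force: [-0.2, 0.5, 2.6]
width: 0.237
grip_force: 39.0
```

```bash
python3 -c "
from h import *
to(.4568,.2616,.020,.813)"
```

```text
tcp [0.4588 0.2631 0.0224] tool d [ 0.0004 -0.0024  0.0024] yaw 0.815 q6 -0.34 turn 0.002
```

In the tool's units: -0.03 m is -0.48.

>>> jog_arm:
  rows:
    - {"z": -0.48}
    - {"z": -0.48}
    - {}

```text
time: 2.95
tool_pos: [0.4602, 0.2638, 0.0841]
tcp_rot: [1.157, 2.916, 0.007]
wrist_force: [0.4, 0.9, 0.1]
width: 0.236
grip_force: 39.2
```

```bash
python3 -c "
from h import *
to(.5965,.2275,.028,.813)"
```

```text
tcp [0.4602 0.2638 0.0841] tool d [-0.124   0.0667  0.0568] yaw 0.815 q6 -0.34 turn 0.002
```

In the tool's units: -0.04 m is -0.64, 0.021 m is 0.336.

>>> jog_arm:
  rows:
    - {"x": -0.64, "y": 0.336}
    - {"x": -0.64, "y": 0.336}
    - {"x": -0.64, "y": 0.336}
    - {"x": -0.064, "y": 0.0592, "z": 0.32}
    - {}

```text
time: 3.58
tool_pos: [0.5907, 0.225, 0.0572]
tcp_rot: [-1.158, -2.914, 0.008]
wrist_force: [-0.1, -0.6, -1.6]
width: 0.236
grip_force: 39.3
```

```bash
python3 -c "
from h import *
to(.5965,.2275,.028,.813)"
```

```text
tcp [0.5907 0.225  0.0572] tool d [-0.0026  0.006   0.0292] yaw 0.814 q6 -0.49 turn 0.001
```

In the tool's units: 0.01 m is 0.16, 0.003 m is 0.048.

>>> jog_arm:
  rows:
    - {"x": -0.016, "y": 0.048, "z": 0.16}
    - {"x": -0.016, "y": 0.048, "z": 0.16}
    - {}
    - {}

```text
time: 4.08
tool_pos: [0.5993, 0.2294, 0.0415]
tcp_rot: [1.158, 2.92, 0.0]
wrist_force: [0.8, -0.5, -1.1]
width: 0.237
grip_force: 39.3
```

```bash
python3 -c "
from h import *
to(.5965,.2275,.028,.813)"
```

```text
tcp [0.5993 0.2294 0.0415] tool d [ 0.0008 -0.0033  0.0135] yaw 0.815 q6 -0.49 turn 0.002
```

In the tool's units: 0.007 m is 0.112, 0.003 m is 0.048.

>>> jog_arm:
  rows:
    - {"y": -0.032, "z": 0.112}
    - {"z": 0.048}
    - {}

```text
time: 4.45
tool_pos: [0.5977, 0.2274, 0.0308]
tcp_rot: [-1.159, -2.919, 0.001]
wrist_force: [0.9, 0.1, -2.4]
width: 0.234
grip_force: 39.3
```

>>> jog_arm:
  rows:
    - {"z": 0.032}
    - {}

```text
time: 4.7
tool_pos: [0.5981, 0.2276, 0.0292]
tcp_rot: [-1.159, -2.92, 0.0]
wrist_force: [0.2, -0.2, -1.3]
width: 0.232
grip_force: 39.3
```

>>> jog_arm:
  rows:
    - {"z": 0.032}
    - {}

```text
time: 4.95
tool_pos: [0.5984, 0.2278, 0.0275]
tcp_rot: [1.159, 2.92, 0.001]
wrist_force: [-0.0, 0.5, -0.0]
width: 0.234
grip_force: 39.4
```

In the tool's units: 0.001 m is 0.016.

>>> jog_arm:
  rows:
    - {"z": 0.016}
    - {}

```text
time: 5.2
tool_pos: [0.5984, 0.2277, 0.0274]
tcp_rot: [1.159, 2.92, 0.0]
wrist_force: [-2.3, -0.3, 4.3]
width: 0.232
grip_force: 40.0
```

>>> jog_arm:
  rows:
    - {}
    - {}
    - {"z": -0.32}
    - {"z": -0.48}
    - {"z": -0.48}
  jaw: 0.6

```text
time: 5.82
tool_pos: [0.5984, 0.2278, 0.1083]
tcp_rot: [1.159, 2.919, 0.001]
wrist_force: [-0.4, -0.1, 0.3]
width: 0.598
grip_force: 0.0
```

```bash
python3 -c "
from h import *
to(.4581,.1388,.10,.813)"
```

```text
tcp [0.5984 0.2278 0.1083] tool d [ 0.0411 -0.161   0.0082] yaw 0.815 q6 -0.49 turn 0.002
```

```bash
python3 -c "
from h import *
to(.4555,-.26,.10,.813)"
```

```text
tcp [0.5984 0.2278 0.1083] tool d [-0.2305 -0.453   0.0081] yaw 0.815 q6 -0.49 turn 0.002
```

In the tool's units: -0.05 m is -0.8, -0.0256 m is -0.4096.

>>> jog_arm:
  rows:
    - {"x": -0.4096, "y": -0.8}
    - {"x": -0.4096, "y": -0.8}
    - {"x": -0.4096, "y": -0.8}
    - {"x": -0.4096, "y": -0.8}
    - {"x": -0.4096, "y": -0.8}
  jaw: 1.0

```text
time: 6.45
tool_pos: [0.5199, -0.0437, 0.108]
tcp_rot: [1.158, 2.918, 0.001]
wrist_force: [-0.3, -0.6, 0.4]
width: 1.002
grip_force: 0.0
```

>>> jog_arm:
  rows:
    - {"x": -0.4096, "y": -0.8}
    - {"x": -0.4096, "y": -0.8}
    - {"x": -0.4096, "y": -0.8}
    - {"x": -0.4096, "y": -0.8}
    - {}

```text
time: 7.08
tool_pos: [0.4568, -0.2617, 0.1081]
tcp_rot: [1.166, 2.914, -0.002]
wrist_force: [-0.4, -0.6, -0.8]
width: 0.998
grip_force: 0.0
```

```bash
python3 -c "
from h import *
to(.4555,-.26,.02,.813)
i=camrig.camera_info('wrist');i['fish']=1;cv2.imwrite('pics/w2.png',camrig.read_camera('wrist')[:,:,::-1])
import pickle;pickle.dump(i,open('i2.pkl','wb'))"
```

```text
tcp [ 0.4568 -0.2617  0.1081] tool d [0.0024 0.0004 0.0881] yaw 0.810 q6 -1.38 turn -0.003
```

View pics/w2.png

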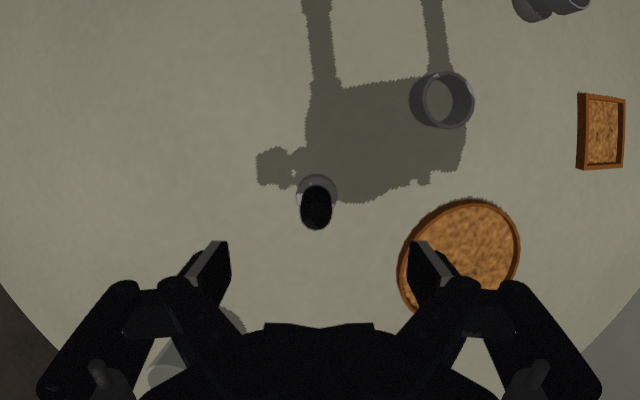

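The view shows stopper D between the fingers, plug top at about (315,213). The tumbler is lower left, well clear.

In the tool's units: 0.03 m is 0.48, 0.025 m is 0.4.

>>> jog_arm:
  rows:
    - {"x": 0.032, "z": 0.48}
    - {"z": 0.48}
    - {"z": 0.4}
    - {"z": 0.048}
    - {}

```text
time: 7.75
tool_pos: [0.4564, -0.2559, 0.0191]
tcp_rot: [1.157, 2.92, 0.0]
wrist_force: [0.2, 0.3, -0.6]
width: 1.001
grip_force: 0.0
```

>>> jog_arm:
  rows:
    - {}
    - {}
    - {}
    - {}
  jaw: 0.0
  grip_n: 40

```text
time: 8.25
tool_pos: [0.456, -0.2568, 0.0188]
tcp_rot: [1.159, 2.919, -0.0]
wrist_force: [0.2, -0.2, 2.9]
width: 0.236
grip_force: 39.0
```

>>> jog_arm:
  rows:
    - {"z": -0.48}
    - {"z": -0.64}
    - {}
    - {}

```text
time: 8.75
tool_pos: [0.4551, -0.2562, 0.0877]
tcp_rot: [-1.159, -2.919, -0.0]
wrist_force: [-0.7, 0.1, -1.0]
width: 0.241
grip_force: 39.2
```

```bash
python3 -c "
from h import *
to(.6373,.1891,.028,.813)"
```

```text
tcp [ 0.4551 -0.2562  0.0877] tool d [0.1728 0.449  0.0597] yaw 0.815 q6 -1.38 turn 0.002
```

In the tool's units: 0.05 m is 0.8, 0.02 m is 0.32.

>>> jog_arm:
  rows:
    - {"x": 0.32, "y": 0.8}
    - {"x": 0.32, "y": 0.8}
    - {"x": 0.32, "y": 0.8}
    - {"x": 0.32, "y": 0.8}
    - {"x": 0.32, "y": 0.8}

```text
time: 9.38
tool_pos: [0.5531, -0.0042, 0.086]
tcp_rot: [-1.158, -2.917, 0.002]
wrist_force: [0.4, -0.3, -1.4]
width: 0.231
grip_force: 39.3
```

>>> jog_arm:
  rows:
    - {"x": 0.32, "y": 0.8}
    - {"x": 0.32, "y": 0.8}
    - {"x": 0.32, "y": 0.8}
    - {"x": 0.2048, "y": 0.784}
    - {}

```text
time: 10.0
tool_pos: [0.6378, 0.1919, 0.0858]
tcp_rot: [-1.153, -2.92, 0.001]
wrist_force: [-1.3, -0.1, -0.7]
width: 0.234
grip_force: 39.4
```

>>> jog_arm:
  rows:
    - {"z": 0.32}
    - {"z": 0.32}
    - {"z": 0.16}
    - {}
    - {}

```text
time: 10.62
tool_pos: [0.6384, 0.1885, 0.0388]
tcp_rot: [1.16, 2.919, 0.001]
wrist_force: [0.2, 0.9, -0.5]
width: 0.234
grip_force: 39.4
```

```bash
python3 -c "
from h import *
to(.6373,.1891,.024,.813)"
```

```text
tcp [0.6384 0.1885 0.0388] tool d [ 0.0012 -0.0003  0.0148] yaw 0.814 q6 -0.56 turn 0.001
```

In the tool's units: 0.01 m is 0.16, 0.002 m is 0.032.

>>> jog_arm:
  rows:
    - {"z": 0.16}
    - {"z": 0.032}
    - {"z": 0.016}
    - {}

```text
time: 11.12
tool_pos: [0.6379, 0.1889, 0.0253]
tcp_rot: [1.159, 2.92, 0.0]
wrist_force: [0.6, 0.4, -0.8]
width: 0.233
grip_force: 39.4
```

>>> jog_arm:
  rows:
    - {"z": 0.024}
    - {}

```text
time: 11.38
tool_pos: [0.638, 0.1889, 0.0239]
tcp_rot: [1.159, 2.92, 0.0]
wrist_force: [-1.2, 0.2, -1.1]
width: 0.228
grip_force: 39.7
```

>>> jog_arm:
  rows:
    - {"z": 0.024}
    - {}

```text
time: 11.62
tool_pos: [0.6381, 0.1889, 0.0238]
tcp_rot: [1.159, 2.92, 0.0]
wrist_force: [-3.9, -1.1, 7.1]
width: 0.233
grip_force: 40.3
```

Contact felt, so I release; jigger next.

In the tool's units: -0.04 m is -0.64, -0.03 m is -0.48.

>>> jog_arm:
  rows:
    - {}
    - {}
    - {"z": -0.48}
    - {"z": -0.64}
    - {"z": -0.48}
  jaw: 0.6

```text
time: 12.25
tool_pos: [0.6384, 0.1889, 0.1237]
tcp_rot: [1.159, 2.919, 0.001]
wrist_force: [0.2, -0.1, -0.3]
width: 0.6
grip_force: 0.0
```

```bash
python3 -c "
from h import *
to(.459,.015,.038,.813)"
```

```text
tcp [0.6384 0.1889 0.1237] tool d [ 0.0113 -0.2497  0.0855] yaw 0.815 q6 -0.56 turn 0.002
```

In the tool's units: -0.05 m is -0.8, 0.0023 m is 0.0368.

>>> jog_arm:
  rows:
    - {"x": 0.0368, "y": -0.8}
    - {"x": 0.0368, "y": -0.8}
    - {"x": 0.0368, "y": -0.8}
    - {"x": 0.0368, "y": -0.8}
    - {"x": 0.0368, "y": -0.8}
  jaw: 1.0

```text
time: 12.88
tool_pos: [0.4568, 0.0138, 0.1221]
tcp_rot: [1.158, 2.92, -0.0]
wrist_force: [-0.1, 0.0, 0.3]
width: 1.003
grip_force: 0.0
```

>>> jog_arm:
  rows:
    - {}
    - {}

```text
time: 13.12
tool_pos: [0.4588, 0.0148, 0.1227]
tcp_rot: [1.16, 2.918, 0.001]
wrist_force: [-0.3, -0.4, -0.5]
width: 0.997
grip_force: 0.0
```

```bash
python3 -c "
from h import *
to(.459,.015,.038,.813)
cv2.imwrite('pics/w3.png',camrig.read_camera('wrist')[:,:,::-1])"
```

```text
tcp [0.4588 0.0148 0.1227] tool d [0.0001 0.0002 0.0847] yaw 0.814 q6 -0.84 turn 0.001
```

View pics/w3.png

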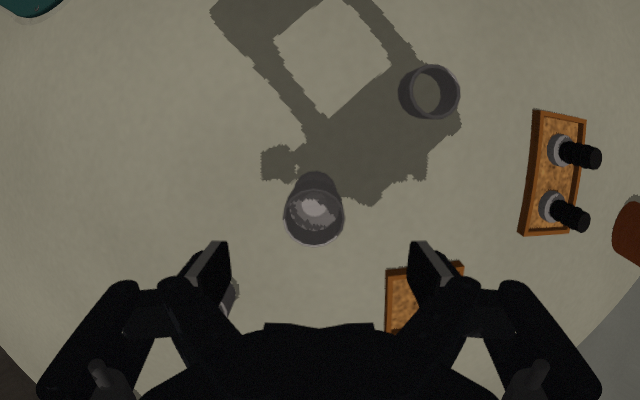

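The view shows both stoppers standing upright in the long tray, at (560,150) and (552,208). The jigger's rim is centred between the fingers at (314,217).

In the tool's units: 0.03 m is 0.48, 0.02 m is 0.32.

>>> jog_arm:
  rows:
    - {"z": 0.48}
    - {"z": 0.48}
    - {"z": 0.32}
    - {"z": 0.08}
    - {}

```text
time: 13.8
tool_pos: [0.4588, 0.0152, 0.0374]
tcp_rot: [-1.158, -2.92, -0.0]
wrist_force: [0.7, -0.0, 0.2]
width: 0.998
grip_force: 0.0
```

>>> jog_arm:
  rows:
    - {}
    - {}
    - {}
  jaw: 0.0
  grip_n: 40

```text
time: 14.18
tool_pos: [0.4588, 0.0145, 0.0384]
tcp_rot: [1.158, 2.918, 0.0]
wrist_force: [-1.6, -1.5, 4.7]
width: 0.463
grip_force: 39.6
```

>>> jog_arm:
  rows:
    - {"z": -0.32}
    - {"z": -0.48}
    - {}
    - {}

```text
time: 14.68
tool_pos: [0.4575, 0.0147, 0.0867]
tcp_rot: [-1.159, -2.919, 0.0]
wrist_force: [-0.6, -0.1, -2.0]
width: 0.46
grip_force: 40.4
```

```bash
python3 -c "
from h import *
to(.6185,.0126,.044,.813)"
```

```text
tcp [0.4575 0.0147 0.0867] tool d [-0.1187  0.1089  0.0425] yaw 0.815 q6 -0.84 turn 0.002
```

In the tool's units: -0.03 m is -0.48, -0.0287 m is -0.4592.

>>> jog_arm:
  rows:
    - {"x": -0.48, "y": 0.44}
    - {"x": -0.48, "y": 0.44}
    - {"x": -0.48, "y": 0.44}
    - {"x": -0.4592, "y": 0.4224}
    - {}

```text
time: 15.3
tool_pos: [0.6208, 0.0124, 0.0854]
tcp_rot: [-1.159, -2.919, 0.0]
wrist_force: [-0.4, 0.1, -1.7]
width: 0.462
grip_force: 40.7
```

>>> jog_arm:
  rows:
    - {"z": 0.32}
    - {"z": 0.192}
    - {}
    - {}

```text
time: 15.8
tool_pos: [0.6187, 0.0126, 0.0552]
tcp_rot: [-1.159, -2.92, 0.0]
wrist_force: [0.6, 0.5, -0.4]
width: 0.465
grip_force: 40.7
```

```bash
python3 -c "
from h import *
to(.6185,.0126,.044,.813)"
```

```text
tcp [0.6187 0.0126 0.0552] tool d [ 0.0001 -0.0001  0.0112] yaw 0.815 q6 -0.83 turn 0.002
```

In the tool's units: 0.007 m is 0.112, 0.0025 m is 0.04.

>>> jog_arm:
  rows:
    - {"z": 0.112}
    - {"z": 0.04}
    - {}

```text
time: 16.18
tool_pos: [0.6188, 0.0126, 0.0455]
tcp_rot: [-1.159, -2.92, 0.0]
wrist_force: [-0.9, -0.4, -0.7]
width: 0.464
grip_force: 40.7
```

>>> jog_arm:
  rows:
    - {"z": 0.024}
    - {}

```text
time: 16.42
tool_pos: [0.6191, 0.0126, 0.0442]
tcp_rot: [-1.159, -2.92, 0.0]
wrist_force: [0.5, -0.8, -1.0]
width: 0.465
grip_force: 40.7
```

>>> jog_arm:
  rows:
    - {"z": 0.024}
    - {}

```text
time: 16.68
tool_pos: [0.6196, 0.0124, 0.0435]
tcp_rot: [1.159, 2.919, 0.0]
wrist_force: [-1.0, -0.4, 2.6]
width: 0.462
grip_force: 40.9
```

In the tool's units: -0.03 m is -0.48.

>>> jog_arm:
  rows:
    - {}
    - {}
    - {"z": -0.48}
    - {"z": -0.48}
    - {"z": -0.48}
  jaw: 0.8

```text
time: 17.3
tool_pos: [0.6189, 0.0127, 0.1334]
tcp_rot: [-1.159, -2.919, 0.0]
wrist_force: [-0.7, -0.1, 0.6]
width: 0.8
grip_force: 0.0
```

```bash
python3 -c "
from h import *
to(.4581,.1388,.10,.813)"
```

```text
tcp [0.6189 0.0127 0.1334] tool d [ 0.2035 -0.0185  0.0335] yaw 0.815 q6 -0.83 turn 0.002
```

In the tool's units: 0.0535 m is 0.856, 0.05 m is 0.8.

>>> jog_arm:
  rows:
    - {"x": 0.8, "y": -0.072}
    - {"x": 0.8, "y": -0.072}
    - {"x": 0.8, "y": -0.072}
    - {"x": 0.856, "y": -0.08}
    - {}
  jaw: 1.0

```text
time: 17.92
tool_pos: [0.4551, 0.1401, 0.1321]
tcp_rot: [-1.153, -2.92, 0.001]
wrist_force: [0.9, -0.2, -1.0]
width: 1.0
grip_force: 0.0
```

>>> jog_arm:
  rows:
    - {}

```text
time: 18.05
tool_pos: [0.4588, 0.1388, 0.1331]
tcp_rot: [1.157, 2.919, 0.001]
wrist_force: [0.6, 0.6, 0.6]
width: 1.0
grip_force: 0.0
```

```bash
python3 -c "
from h import *
to(.4581,.1388,.010,.813)
cv2.imwrite('pics/w4.png',camrig.read_camera('wrist')[:,:,::-1])"
```

```text
tcp [0.4588 0.1388 0.1331] tool d [ 0.0006 -0.0006  0.1231] yaw 0.816 q6 -0.57 turn 0.003
```

View pics/w4.png

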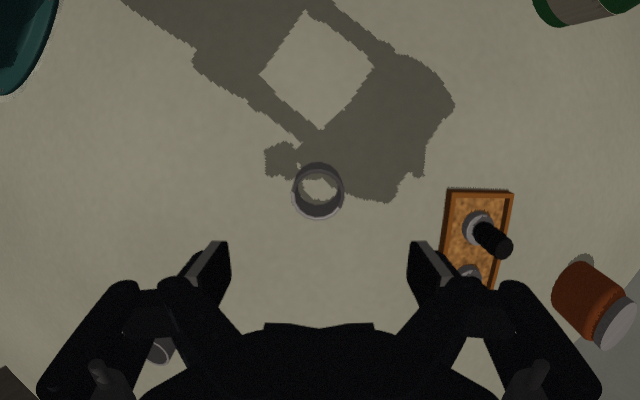

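Ring B sits centred between the fingers at (318,192).

In the tool's units: 0.04 m is 0.64, 0.03 m is 0.48.

>>> jog_arm:
  rows:
    - {"z": 0.64}
    - {"z": 0.64}
    - {"z": 0.48}
    - {"z": 0.208}
    - {}

```text
time: 18.73
tool_pos: [0.4584, 0.1381, 0.0091]
tcp_rot: [-1.16, -2.918, 0.002]
wrist_force: [-0.5, -0.0, -0.8]
width: 1.003
grip_force: 0.0
```

>>> jog_arm:
  rows:
    - {}
    - {}
    - {}
  jaw: 0.0
  grip_n: 40

```text
time: 19.1
tool_pos: [0.4596, 0.139, 0.0114]
tcp_rot: [1.158, 2.918, 0.002]
wrist_force: [-0.5, -0.5, 4.7]
width: 0.502
grip_force: 40.2
```

>>> jog_arm:
  rows:
    - {"z": -0.48}
    - {"z": -0.64}
    - {"z": -0.48}
    - {}

```text
time: 19.6
tool_pos: [0.4611, 0.1395, 0.1132]
tcp_rot: [1.157, 2.914, 0.007]
wrist_force: [0.1, 0.0, -0.5]
width: 0.503
grip_force: 41.0
```

```bash
python3 -c "
from h import *
to(.5834,-.1918,.06,.813)"
```

```text
tcp [0.4611 0.1395 0.1132] tool d [-0.316  -0.1576  0.0535] yaw 0.815 q6 -0.57 turn 0.002
```

In the tool's units: -0.0527 m is -0.8432, -0.0263 m is -0.4208.

>>> jog_arm:
  rows:
    - {"x": -0.8432, "y": -0.4208}
    - {"x": -0.8432, "y": -0.4208}
    - {"x": -0.8432, "y": -0.4208}
    - {"x": -0.8432, "y": -0.4208}
    - {"x": -0.8432, "y": -0.4208}

```text
time: 20.23
tool_pos: [0.5593, -0.1393, 0.1082]
tcp_rot: [-1.159, -2.918, -0.0]
wrist_force: [0.2, 0.9, -0.2]
width: 0.506
grip_force: 41.0
```

>>> jog_arm:
  rows:
    - {"x": -0.84, "y": -0.4208}
    - {}
    - {"z": 0.64}
    - {"z": 0.48}
    - {}

```text
time: 20.85
tool_pos: [0.5759, -0.1906, 0.0355]
tcp_rot: [-1.155, -2.912, -0.0]
wrist_force: [-0.2, 0.0, -0.6]
width: 0.498
grip_force: 41.0
```

>>> jog_arm:
  rows:
    - {}

```text
time: 20.98
tool_pos: [0.5801, -0.1923, 0.0401]
tcp_rot: [-1.158, -2.92, -0.0]
wrist_force: [-0.5, -0.3, 0.0]
width: 0.502
grip_force: 41.0
```

```bash
python3 -c "
from h import *
to(.5834,-.1918,.0155,.813)"
```

```text
tcp [ 0.5801 -0.1923  0.0401] tool d [-0.002   0.0026  0.0246] yaw 0.816 q6 -1.18 turn 0.003
```

>>> jog_arm:
  rows:
    - {"x": -0.032, "y": 0.032, "z": 0.192}
    - {"z": 0.128}
    - {"z": 0.032}
    - {}

```text
time: 21.48
tool_pos: [0.5827, -0.1927, 0.0175]
tcp_rot: [-1.159, -2.919, 0.0]
wrist_force: [-0.7, -0.2, -0.8]
width: 0.502
grip_force: 41.0
```

>>> jog_arm:
  rows:
    - {"z": 0.024}
    - {}

```text
time: 21.72
tool_pos: [0.5831, -0.1929, 0.0165]
tcp_rot: [1.159, 2.92, -0.0]
wrist_force: [1.0, 0.2, -0.9]
width: 0.502
grip_force: 41.0
```

>>> jog_arm:
  rows:
    - {"z": 0.024}
    - {}

```text
time: 21.98
tool_pos: [0.5831, -0.1929, 0.0164]
tcp_rot: [1.159, 2.92, -0.0]
wrist_force: [-4.6, 1.5, 7.7]
width: 0.5
grip_force: 41.7
```

>>> jog_arm:
  rows:
    - {"z": 0.016}
    - {}

```text
time: 22.22
tool_pos: [0.5831, -0.193, 0.0164]
tcp_rot: [1.159, 2.92, -0.0]
wrist_force: [-6.6, 2.7, 14.0]
width: 0.503
grip_force: 42.3
```

Firm contact. I release, lift and go on to ring C.

In the tool's units: -0.04 m is -0.64, -0.03 m is -0.48.

>>> jog_arm:
  rows:
    - {}
    - {}
    - {"z": -0.48}
    - {"z": -0.64}
    - {}
  jaw: 0.7

```text
time: 22.85
tool_pos: [0.586, -0.194, 0.0876]
tcp_rot: [1.156, 2.913, 0.0]
wrist_force: [0.3, 0.7, 0.4]
width: 0.702
grip_force: 0.0
```

```bash
python3 -c "
from h import *
to(.4659,-.1342,.09,.813)"
```

```text
tcp [ 0.586  -0.194   0.0876] tool d [ 0.1284 -0.0389 -0.0034] yaw 0.815 q6 -1.18 turn 0.002
```

>>> jog_arm:
  rows:
    - {"x": 0.688, "y": -0.1968}
    - {"x": 0.688, "y": -0.1968}
    - {"x": 0.656, "y": -0.1968}
    - {}
    - {}
  jaw: 1.0

```text
time: 23.48
tool_pos: [0.4655, -0.1327, 0.0835]
tcp_rot: [1.159, 2.919, -0.0]
wrist_force: [0.2, -0.3, -0.0]
width: 1.002
grip_force: 0.0
```

>>> jog_arm:
  rows:
    - {}

```text
time: 23.6
tool_pos: [0.4665, -0.1331, 0.084]
tcp_rot: [1.159, 2.919, 0.0]
wrist_force: [0.4, -0.5, 0.1]
width: 1.0
grip_force: 0.0
```

```bash
python3 -c "
from h import *
to(.4659,-.1342,.010,.813)
cv2.imwrite('pics/w5.png',camrig.read_camera('wrist')[:,:,::-1])"
```

```text
tcp [ 0.4665 -0.1331  0.084 ] tool d [-0.0002 -0.0012  0.074 ] yaw 0.815 q6 -1.14 turn 0.002
```

View pics/w5.png

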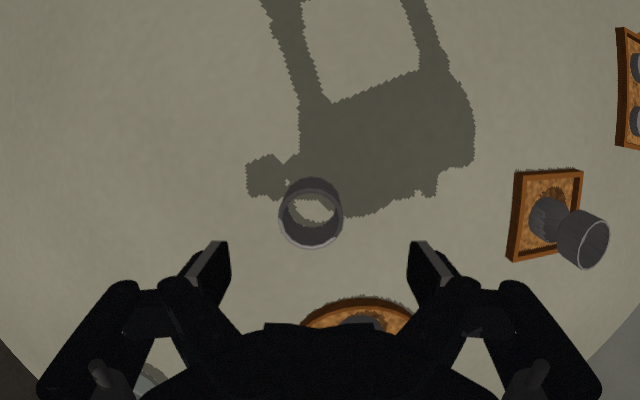

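Ring C is at (311,216), slightly left of centre but within the fingers, and the jigger stands upright in the square tray at (550,220).

In the tool's units: 0.03 m is 0.48, 0.014 m is 0.224.

>>> jog_arm:
  rows:
    - {"y": -0.024, "z": 0.48}
    - {"z": 0.48}
    - {"z": 0.224}
    - {}
    - {}

```text
time: 24.28
tool_pos: [0.4653, -0.134, 0.0107]
tcp_rot: [1.159, 2.918, 0.0]
wrist_force: [-0.6, -0.4, 0.3]
width: 1.002
grip_force: 0.0
```

>>> jog_arm:
  rows:
    - {}
    - {}
    - {}
  jaw: 0.0
  grip_n: 40

```text
time: 24.65
tool_pos: [0.4648, -0.1339, 0.0108]
tcp_rot: [1.159, 2.919, 0.0]
wrist_force: [-0.4, -0.1, 5.3]
width: 0.502
grip_force: 40.1
```

>>> jog_arm:
  rows:
    - {"z": -0.48}
    - {"z": -0.64}
    - {"z": -0.32}
    - {}
    - {}

```text
time: 25.28
tool_pos: [0.4634, -0.1334, 0.0989]
tcp_rot: [-1.159, -2.919, 0.0]
wrist_force: [0.7, -0.1, -2.0]
width: 0.503
grip_force: 40.9
```

```bash
python3 -c "
from h import *
to(.6226,-.2288,.06,.813)"
```

```text
tcp [ 0.4634 -0.1334  0.0989] tool d [-0.1814  0.0398  0.0387] yaw 0.815 q6 -1.15 turn 0.002
```

In the tool's units: -0.0454 m is -0.7264, -0.0452 m is -0.7232.

>>> jog_arm:
  rows:
    - {"x": -0.7264, "y": 0.16}
    - {"x": -0.7264, "y": 0.16}
    - {"x": -0.7264, "y": 0.16}
    - {"x": -0.7232, "y": 0.16}
    - {}

```text
time: 25.9
tool_pos: [0.6249, -0.2302, 0.0973]
tcp_rot: [-1.16, -2.918, 0.0]
wrist_force: [-1.0, -0.5, -1.4]
width: 0.504
grip_force: 40.9
```

>>> jog_arm:
  rows:
    - {}
    - {"z": 0.32}
    - {"z": 0.32}
    - {}
    - {}

```text
time: 26.52
tool_pos: [0.6232, -0.2287, 0.0594]
tcp_rot: [-1.159, -2.919, 0.0]
wrist_force: [0.1, 1.4, -1.1]
width: 0.498
grip_force: 40.9
```

```bash
python3 -c "
from h import *
to(.6226,-.2288,.0155,.813)
cv2.imwrite('pics/w6.png',camrig.read_camera('wrist')[:,:,::-1])
cv2.imwrite('pics/s6.png',cv2.resize(camrig.read_camera('side')[120:300,220:450,::-1],None,fx=3.3,fy=3.3,interpolation=2))"
```

```text
tcp [ 0.6232 -0.2287  0.0594] tool d [ 0.0004 -0.0005  0.0439] yaw 0.815 q6 -1.20 turn 0.002
```

View pics/w6.png

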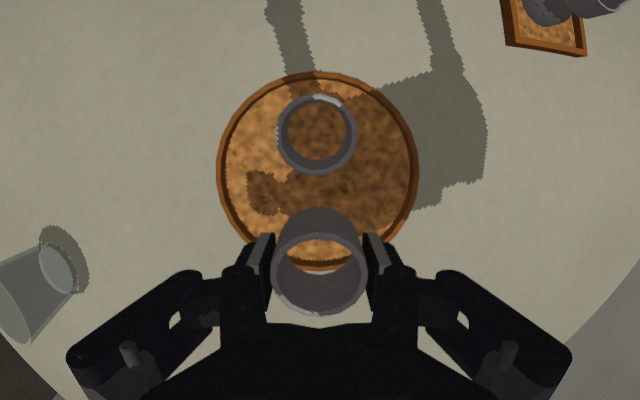

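Ring B (317,134) stands flat in the dish (centre about (318,170)), and the held ring is clear of it over the far half.

In the tool's units: 0.02 m is 0.32, 0.015 m is 0.24.

>>> jog_arm:
  rows:
    - {"z": 0.32}
    - {"z": 0.24}
    - {"z": 0.08}
    - {"z": 0.016}
    - {}

```text
time: 27.25
tool_pos: [0.6239, -0.2291, 0.019]
tcp_rot: [1.159, 2.919, -0.0]
wrist_force: [-0.0, -0.0, -0.9]
width: 0.5
grip_force: 40.9
```

>>> jog_arm:
  rows:
    - {"z": 0.024}
    - {}

```text
time: 27.5
tool_pos: [0.6238, -0.229, 0.0176]
tcp_rot: [1.159, 2.919, -0.0]
wrist_force: [-1.3, 0.0, -0.1]
width: 0.503
grip_force: 40.9
```

>>> jog_arm:
  rows:
    - {"z": 0.024}
    - {}

```text
time: 27.75
tool_pos: [0.6238, -0.229, 0.016]
tcp_rot: [1.159, 2.92, -0.0]
wrist_force: [0.7, -0.2, -0.5]
width: 0.501
grip_force: 41.0
```

In the tool's units: 0.001 m is 0.016.

>>> jog_arm:
  rows:
    - {"z": 0.016}
    - {}

```text
time: 28.0
tool_pos: [0.6238, -0.229, 0.0159]
tcp_rot: [1.159, 2.92, -0.0]
wrist_force: [-2.8, 0.5, 5.9]
width: 0.505
grip_force: 41.5
```

>>> jog_arm:
  rows:
    - {"z": 0.016}
    - {}

```text
time: 28.25
tool_pos: [0.6238, -0.229, 0.0158]
tcp_rot: [1.159, 2.92, -0.0]
wrist_force: [-3.8, 1.3, 10.1]
width: 0.503
grip_force: 41.9
```

In the tool's units: -0.05 m is -0.8, -0.03 m is -0.48.

>>> jog_arm:
  rows:
    - {}
    - {}
    - {"z": -0.48}
    - {"z": -0.8}
    - {"z": -0.8}
  jaw: 0.7

```text
time: 28.88
tool_pos: [0.6229, -0.2287, 0.144]
tcp_rot: [-1.158, -2.918, -0.0]
wrist_force: [0.4, 0.1, 0.2]
width: 0.7
grip_force: 0.0
```

>>> jog_arm:
  rows:
    - {"x": 0.8, "z": -0.48}
    - {"x": 0.8}
    - {"x": 0.8}
    - {"x": 0.8}
    - {}

```text
time: 29.5
tool_pos: [0.4749, -0.0897, 0.1727]
tcp_rot: [-1.155, -2.918, 0.0]
wrist_force: [0.6, -0.5, 0.7]
width: 0.7
grip_force: 0.0
```

```bash
python3 -c "
from h import *
cv2.imwrite('pics/w7.png',camrig.read_camera('wrist')[:,:,::-1])
cv2.imwrite('pics/s7.png',cv2.resize(camrig.read_camera('side')[120:300,220:450,::-1],None,fx=3.3,fy=3.3,interpolation=2))"
```

```text
(no output)
```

View pics/s7.png

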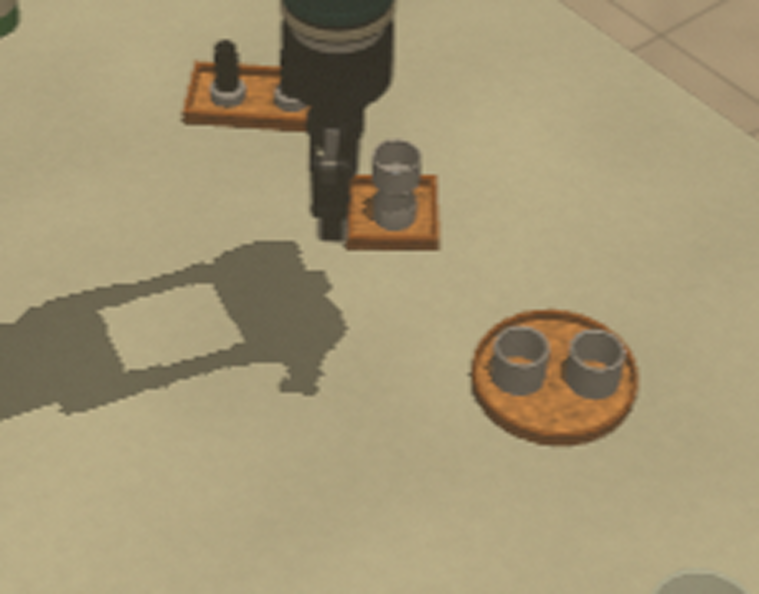

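View pics/w7.png

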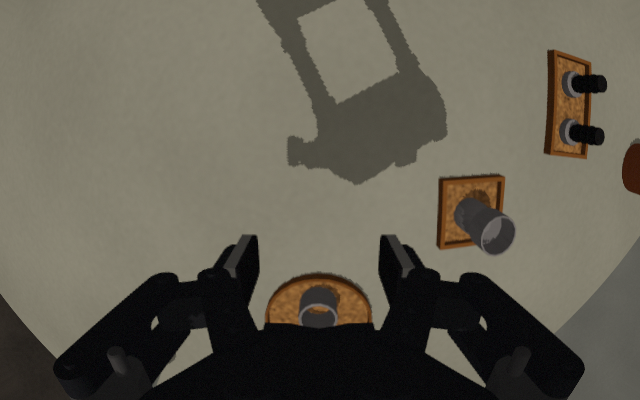

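Both views show both rings upright in the dish (bases at about (520,375) and (596,378) in the side crop). The jigger is centred in the square tray at (395,213), and both stoppers stand on the long tray's mid-line (wrist view, (572,84) and (570,132)). The gripper is clear, so I hand in.

```bash
python3 -c "
from workcell import bot, camrig, sensors
print(bot.finish_job())"
```

```text
the job is handed in; nothing more can be done
None
```

Job handed in after about 30 s of robot time: both rings are in the round dish, both stoppers in the long tray and the jigger in the square tray, all standing upright in the last pictures, and the arm stayed clear of the bottle and tumbler; the hand-in call returned no verdict.

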